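Clear a jammed glass blank from the foiling machine and make it ready again

TASK

A glass blank has jammed under the hold-down rails of the foiling machine: take the cover plate off its pins and lay it aside, nudge the jammed blank back up the chute until it is clear of the rails, then lift it out and lay it in the scrap tray. Seat the cover flat on its pins again, and after that swing the foil advance lever fully to its stop and let it spring back. Every fresh blank from the plywood board must be laid flat in the open part of the chute, across it between the side walls, and the other tools left where they are.

Things in the scene. Friction and masses are not known exactly. Their poses are not given: they have to be found in the camera images.
- machine: bench edge-foiling machine, bolted down. Origin on the bench under the point where the chute's hold-down rails begin; x points away from the robot, y downstream (open bay to head), z up. Two cheeks 11 mm thick at x = +-74.5 mm, y = -5 to 150 mm, tops level at z = 92 mm; a head block 92 mm high closes y = 150 to 174 mm; a copper-foil reel 180 mm tall stands at y = 210 to 320 mm
- chute: the machine's feed chute, a straight fixed channel. Origin on its floor, mid-width, where the hold-down rails begin, 60 mm above the bench; x across, y downstream and 0.18 rad downhill, z square to the floor. 96 mm wide between side walls 6 mm thick, 16 mm high, from y = -320 (open upper end) to 130 mm. Glass stays where it is left on the rubber floor
- chute_bay (a point): on the floor at the middle of the chute's open bay (y = -320 to 0 mm of the chute, free from above); axes as the chute's. The bench on the robot's side of the bay is clear for 230 mm: room to lay the cover down
- chute_throat (a point): on the chute floor at y = 65 mm of the chute, between the cheeks, under the cover. Here, from y = 0 to 125 mm, two steel hold-down rails, 6 mm thick, pressed down by springs with about 5 N in all, hold the outer 11 mm at each end of a blank and stop it being lifted; between the rails is a 68 mm gap. They stand 10 to 15 mm over the floor
- jam_c (a point): opal glass blank, a flat bar 90 x 50 x 12 mm, 90-180 g; point at its centre; its x axis runs along the 90 mm, y along the 50 mm, z through the 12 mm. The jammed one, under the hold-down rails, a little crooked, its centre 25 to 42 mm below their upper ends, empty channel below it. 5 to 9 N push it along; it is clear of the rails once its centre is 25 mm up-chute of the chute's origin
- blank1_c (a point): opal glass blank, a flat bar 90 x 50 x 12 mm, 90-180 g; point at its centre; its x axis runs along the 90 mm, y along the 50 mm, z through the 12 mm; a fresh one, lying flat on the plywood board at the robot's right. One to three are there
- blank2_c (a point): opal glass blank, a flat bar 90 x 50 x 12 mm, 90-180 g; point at its centre; its x axis runs along the 90 mm, y along the 50 mm, z through the 12 mm; a fresh one, lying flat on the plywood board at the robot's right. One to three are there
- blank3_c (a point): opal glass blank, a flat bar 90 x 50 x 12 mm, 90-180 g; point at its centre; its x axis runs along the 90 mm, y along the 50 mm, z through the 12 mm; a fresh one, lying flat on the plywood board at the robot's right. One to three are there
- board: plywood board 300 x 260 x 12 mm, fixed, on which the fresh blanks wait; origin under its centre
- cover: loose aluminium cover plate of the machine's head, 176 (x) x 150 (y) x 5 mm, 0.22 kg, origin at the centre of its underside; two 13 mm square holes at x = +-74.5 mm, y = 0 drop over the pins; it fits either way round
- cover_grip (a point): point in the middle of the cover's black handle, 29 mm above the plate's underside: a bar 70 mm long along the cover's x, 13 mm thick along y, 12 mm deep (25 to 37 mm above the underside), open below, on a post 12 mm thick at each end
- cover_seat (a point): centre of the cover's place on the machine, midway between the two pins, level with the tops of the cheeks (92 mm above the bench); axes as the machine's. The pins are 8 mm thick, 18 mm tall, at x = +-74.5 mm
- lever (a joint): foil advance lever, a flat steel arm turning level on an upright pivot beside the head, on the robot's side. 0 at rest, 1.1 rad at its stop; grows as its handle swings downstream (machine's +y; clockwise from above). A spring brings it back: 1.5 N at the handle at rest, 5 N at the stop
- lever_pivot (a point): axis of the advance lever, 62 mm above the bench; axes as the machine's. The handle is 75 mm from it; at rest it lies at 0.55 rad upstream of the machine's -x direction, at the stop 0.55 rad downstream of it
- lever_handle (a point): middle of the lever's upright round handle, 18 mm thick, 52 mm tall, 68 to 120 mm above the bench; moves with the lever
- tray_floor (a point): centre of the inner floor of the dark steel scrap tray at the robot's left: outside 170 (x) x 150 (y) mm, 35 mm tall, walls and floor 5 mm, fixed
- pliers: blue-handled long-nose pliers, 170 mm, lying between the robot and the board; bystander
- running_pliers: pliers with a broad jaw, 150 mm, lying beyond the chute; bystander
- brush: flux brush lying beyond the board; bystander
- solder: spool 62 mm thick, 48 mm tall, left of the tray; bystander
- foilroll: roll of copper foil, ring 76 mm across, 16 mm tall, left of the tray; bystander
- cutter: brass pencil glass cutter, 140 mm, lying between the robot and the tray; bystander
There are look-alikes about, which are no part of the job. What is shaped like the part that bears blank1_c but blue is not meant.

How it is judged (in metres and radians):
On the way, in this order (a step that is already met when the one before it is completed fails the run):
1. the cover plate has been taken off its pins and moved aside (horizontal distance between cover and cover_seat above 0.08 m), for 0.2 s.
2. the jammed blank has been nudged back up the chute, still lying in it, until clear of the hold-down rails (y of jam_c in the frame of chute below -0.023 m and z of jam_c in the frame of chute below 0.012 m and x of jam_c in the frame of chute between -0.05 and 0.05 m), for 0.1 s.
3. the jammed blank lies in the scrap tray (x of jam_c in the frame of tray_floor between -0.07 and 0.07 m and y of jam_c in the frame of tray_floor between -0.065 and 0.065 m and z of jam_c in the frame of tray_floor between -0.002 and 0.03 m), for 0.2 s.
4. the cover plate is seated on its pins again (horizontal distance between cover and cover_seat below 0.006 m and z of cover in the frame of cover_seat between -0.003 and 0.004 m and angle between the z axis of cover and the z axis of machine, either way round below 0.04 rad and angle between the x axis of cover and the x axis of machine, either way round below 0.12 rad), for 0.2 s.
5. the advance lever has been swung to its stop (value of joint lever above 1 rad), for 0.05 s.
6. the lever has sprung back to rest (value of joint lever below 0.08 rad), for 0.2 s.
At the end, for the whole second after the job is handed in: Cover flat on its pins (within 6 mm); jammed blank in the scrap tray; every fresh blank flat on the chute floor between the side walls (within 12 mm of mid-width, tilt under 0.1 rad, centre 10 mm or more inside the upper end); lever at rest (under 0.08 rad); all still (all of step 3 and all of step 4 and value of joint lever below 0.08 rad and linear speed of each of jam, cover, blank1, blank2, blank3 below 0.02 m/s and x of blank1_c in the frame of chute between -0.012 and 0.012 m and y of blank1_c in the frame of chute between -0.31 and 0 m and z of blank1_c in the frame of chute between 0.002 and 0.01 m and angle between the z axis of each of blank1_c, blank2_c, blank3_c and the z axis of chute, either way round below 0.1 rad and x of blank2_c in the frame of chute between -0.012 and 0.012 m and y of blank2_c in the frame of chute between -0.31 and 0 m and z of blank2_c in the frame of chute between 0.002 and 0.01 m and x of blank3_c in the frame of chute between -0.012 and 0.012 m and y of blank3_c in the frame of chute between -0.31 and 0 m and z of blank3_c in the frame of chute between 0.002 and 0.01 m); the robot touches nothing.
It fails at once if a tool or a roll on the bench has been disturbed (moved by more than 40 mm) (distance of any of pliers, running_pliers, brush, solder, foilroll, cutter from where it was at the start of the episode above 0.04 m).
Of blank1, blank2, blank3 only 1 to 3 are there at a start; the rules pass over those that are not, and their reading is None.
At some moment in a run one of blank1, blank2, blank3 may be knocked a few centimetres aside while the robot is not near it.
Once in a run the grip may slacken for a moment while it holds something.
It also fails if it takes over 210 s, if anything falls off the work surface, if the arm or the gripper's body presses on something with over 40 N, if the wrist force passes 120 N, or if a joint passes its speed limit or range.

ROBOT

A 6-joint arm with a two-finger parallel gripper is mounted at the origin on the work surface. World frame = base frame: x ahead of the robot, y to its left, z up, the work surface at z = 0. Lengths are in mm, angles in rad, forces in N, time in s.
With the tool pointing down it reaches from about 350 to 875 mm from the base axis. Payload 4.2 kg.
Tool frame: the origin (TCP) lies at the very end of the fingers, on their centre line; the grasp point (between the pads) lies 19 mm behind it; z points along the fingers, y is the line along which they close (so a half turn about z gives the same grasp; the last joint's range is limited). The gripper opens to 85 mm and grips with 20 to 120 N. Pads are 22 mm wide; open, the fingers measure 114 mm over their backs; the gripper's body (76 mm by 85 mm) begins 54 mm behind the grasp point. The pads swing forward as they close: fully open they stand 13 mm farther back than shut.
Start: joints at [0.259, 0.385, 0.008, 0, -1.194, -0.259], TCP at [624.979, 0.025, 231.312] pointing down, gripper open.
Joint ranges: [-3.14, 3.14], [-1.21, 2.06], [-1.07, 1.41], [-3.16, 2.05], [-2.99, -0.16], [-3.1, 3.1]. Speed limits (rad/s): [2.79, 2.79, 3.14, 3.14, 3.14, 3.14].

INTERFACE

Orientations are given as a unit quaternion [x, y, z, w].
In Python, from bench import arm, optics gives the robot as it stands. The module is installed in compiled form; this text tells all that it offers.
- The arm moves only by the tool step_arm, never from a script. Its argument "motion" is a list of rows, each an object with "dr": the turn, a rotation vector about the tool's x, y, z in units of 8 degrees (1.0 is 8 degrees), a list of three; "slide": the shift along the tool's x, y, z in mm, a list of three; "jaw": the finger opening in mm, from 0 to 85.4. A call has exactly 8 rows; each row is the pose to reach, as a shift and turn from the pose commanded when the call began, along the tool's axes at that moment; what a row does not reach only later rows make up. A row lasts 1/8 s, in which the tool goes at most 62.5 mm and 10.7 degrees, less where a joint would pass 70% of its speed; a pose out of reach is approached as far as the arm can. A call with a gripper value outside its range is refused whole. The fingers move at their own pace and stop on an object; the grip force is fixed at half the most. Time passes only in rows, so rows that repeat a pose let the fingers close, or fill a call up. It gives the time, the measured TCP pose, the force, the opening and the grip force at its end, in the units of the state.
- arm.read_state(): the state, without advancing time (a new reading comes with each control period).
- optics.get_image(name): name is "scene" or "side" or "wrist"; returns the picture (480x640x3 uint8, blue, green, red); there is no depth.
- optics.camera_info(name): a dict with "camera_matrix" (3x3 intrinsics, pixels), "k1" (the pictures are not rectified: a ray, as slopes to the right and down, at radius r is drawn at 1 + k1 r^2 times it, then the intrinsics apply), "view" (4x4, takes a point from world to camera coordinates); the wrist camera has in their place "T_tool_cam" (4x4, takes a point from camera to tool coordinates, whose origin is the TCP and whose axes are the flange's). Camera axes: x right, y up, looking along -z (the intrinsics and any distortion apply to the point x, -y, -z); pixel columns grow to the right and rows downward; lengths in mm; the calibration is good to about 2 mm. A picture is of the moment at which its call begins: read the wrist's pose just before it. camera_info takes no time and is no camera call.
- arm.job_done(): hands the job in; it is judged then, once.
The state is a dict: "clock": time; "joints": joint angles; "joint_vel": joint speeds; "joint_efforts": joint torques, N m; "position": TCP position; "ee_rot": TCP orientation; "contact_force": force on the tool from outside, world axes, zero at the start; "wrist_torque": the same for the moment, N m; "gripper_width": finger opening in mm; "grasp_force": force on a finger pad.
Only numpy, scipy, OpenCV 4.12 (cv2) and the standard library are available. Lean on these libraries where they do the work, as an engineer would, in place of code of your own. Each camera call takes 0.05 s, during which the arm holds its last target. There are 200 camera calls.

## Working session

There is one attempt and no reset: what is moved stays moved. The work goes in short steps, Python scripts to look and compute and a tool call to move; the robot and the scene stay as the last step left them, time stands still between calls to the robot, and variables do not carry over. Pictures are saved under pics/ and viewed, at most 14 in all, crops included, and the job is handed in when it is done.

Besides the shell and the picture viewer there is one more tool, called after "Call:" by a JSON object that holds its "fn" and its "kwargs". step_arm: Moves the arm, as the interface text tells. Its arguments: {"type":"object","properties":{"motion":{"type":"array","items":{"type":"object","properties":{"dr":{"type":"array","items":{"type":"number"}},"slide":{"type":"array","items":{"type":"number"}},"jaw":{"type":"number"}}}}},"required":["motion"]}

```bash
mkdir -p pics
python3 - <<'E'
from bench import arm, optics
import cv2
print(arm.read_state())
for n in ("scene","side","wrist"):
    print(n,optics.camera_info(n))
for n in ("scene","side"):
    cv2.imwrite(f"pics/{n}0.png",optics.get_image(n))
E
```

```text
{'clock': 0.0, 'joints': array([ 2.58595991e-01,  3.85572629e-01,  6.61084394e-03, -5.28092961e-04,
       -1.19401478e+00, -2.58609378e-01]), 'joint_vel': array([ 0.00074381,  0.00076663, -0.00015248, -0.00053296, -0.00045979,
       -0.00218148]), 'joint_efforts': array([-9.55001960e-04, -3.92286408e+01,  1.88399577e+01,  4.18616563e+00,
       -4.72148502e-03,  8.27910434e-07]), 'position': array([6.24401803e+02, 2.11104542e-02, 2.30201716e+02]), 'ee_rot': array([-0.70703272,  0.70717995,  0.00076022, -0.00081894]), 'contact_force': array([0.43511538, 1.53044509, 0.12282082]), 'wrist_torque': array([ 0.00341455, -0.01925262,  0.00844385]), 'grasp_force': 0.0, 'gripper_width': 85.31872605526611}
scene {'camera_matrix': array([[439.41806749,   0.        , 327.75795915],
       [  0.        , 439.41806749, 237.21352652],
       [  0.        ,   0.        ,   1.        ]]), 'k1': 0.03714100465701737, 'view': array([[-1.33293830e-01,  9.91027609e-01, -9.85048858e-03,
         1.51082473e+02],
       [-8.55017897e-01, -1.09962952e-01,  5.06806221e-01,
         3.71229729e+02],
       [ 
[... 580 characters left out ...]
96e-01,  6.97941241e-01,
        -1.33512543e+03],
       [ 0.00000000e+00,  0.00000000e+00,  0.00000000e+00,
         1.00000000e+00]])}
wrist {'camera_matrix': array([[363.0300526 ,   0.        , 315.96265854],
       [  0.        , 363.0300526 , 238.5735433 ],
       [  0.        ,   0.        ,   1.        ]]), 'k1': 0.022003988220219633, 'T_tool_cam': array([[ 8.42315162e-04,  9.49925032e-01,  3.12476758e-01,
         7.94240541e+01],
       [ 9.99999380e-01, -1.02775574e-03,  4.28755920e-04,
         4.16111028e-01],
       [ 7.28435761e-04,  3.12476203e-01, -9.49925309e-01,
        -1.42871640e+02],
       [ 0.00000000e+00,  0.00000000e+00,  0.00000000e+00,
         1.00000000e+00]])}
```

View pics/scene0.png

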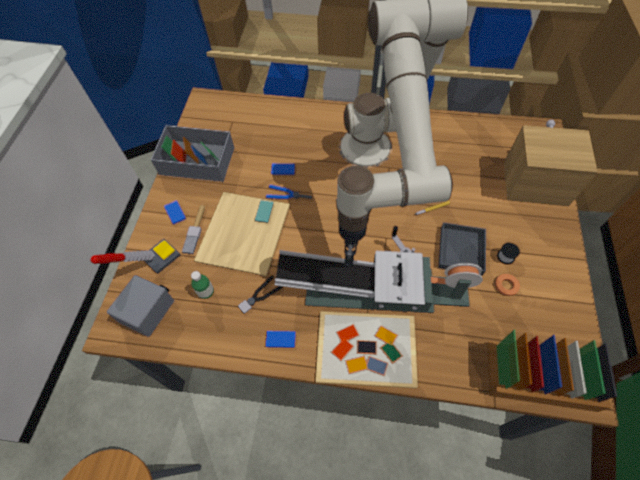

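View pics/side0.png

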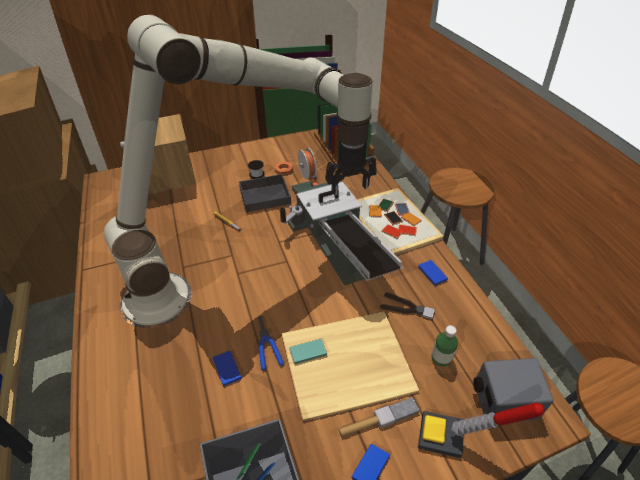

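The pictures show the machine at scene (400,280), cover on it, chute bay at (325,272), tray at (463,247), and one teal blank on the board at (263,211). I'll enlarge them to measure.

```bash
cat > h.py <<'E'
import numpy as np, cv2
from bench import arm, optics
from scipy.spatial.transform import Rotation as R
def cam(n, st=None):
    c=optics.camera_info(n)
    if n!="wrist":
        V=np.array(c["view"]); return c,V
    T=np.eye(4); T[:3,:3]=R.from_quat(st["ee_rot"]).as_matrix(); T[:3,3]=st["position"]
    return c,np.linalg.inv(T@np.array(c["T_tool_cam"]))
def proj(n,P,st=None):
    c,V=cam(n,st); P=np.atleast_2d(P); q=P@V[:3,:3].T+V[:3,3]
    s=np.c_[q[:,0]/-q[:,2],-q[:,1]/-q[:,2]]; s=s*(1+c["k1"]*(s**2).sum(1,keepdims=True))
    K=c["camera_matrix"]; return s*K[0,0]+K[:2,2]
def pix(n,uv,z,st=None):
    """pixel -> world point on the plane at height z"""
    c,V=cam(n,st); K=c["camera_matrix"]; uv=np.atleast_2d(np.array(uv,float))
    d=(uv-K[:2,2])/K[0,0]; s=d.copy()
    for _ in range(20): s=d/(1+c["k1"]*(s**2).sum(1,keepdims=True))
    ray=np.c_[s[:,0],-s[:,1],-np.ones(len(s))]@V[:3,:3]; o=-V[:3,:3].T@V[:3,3]
    return o+ray*((z-o[2])/ray[:,2])[:,None]
def crop(img,x0,y0,x1,y1,k):
    return cv2.resize(img[y0:y1,x0:x1],None,fx=k,fy=k,interpolation=cv2.INTER_CUBIC)
E
python3 - <<'E'
from h import *
a=cv2.imread("pics/scene0.png"); b=cv2.imread("pics/side0.png")
cv2.imwrite("pics/sc1.png",crop(a,250,190,510,320,3))
cv2.imwrite("pics/si1.png",crop(b,200,150,440,300,3.2))
E
```

```text
(no output)
```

View pics/sc1.png

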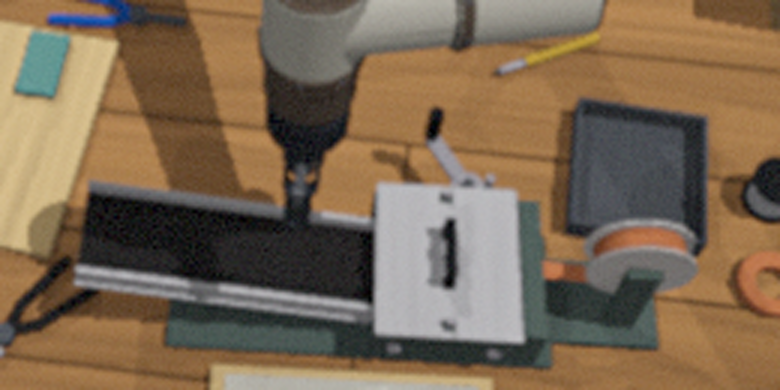

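View pics/si1.png

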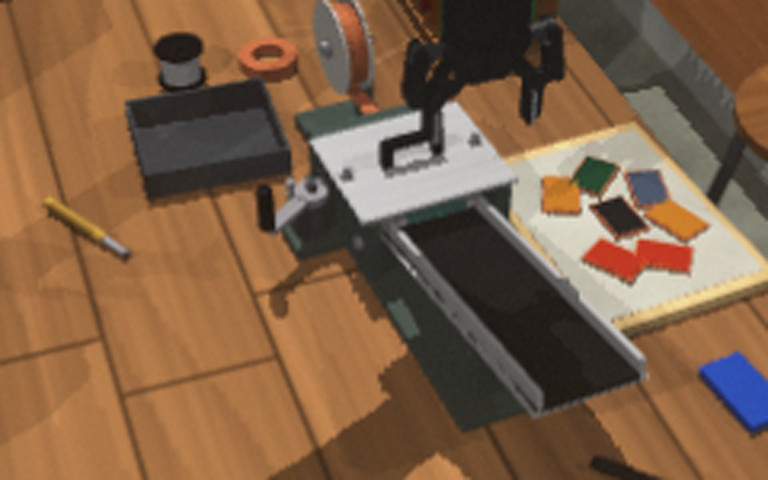

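Run:
```python
from h import *
np.set_printoptions(precision=1,suppress=True)
S=lambda l:np.array(l,float)/3+[250,190]
D=lambda l:np.array(l,float)/3.2+[200,150]
for nm,l,m,z in (("cover",[(377,183),(516,186),(525,343),(374,334)],[(360,222),(310,140),(455,102),(518,180)],97),
 ("pins",[(447,198),(447,326)],[(347,174),(474,140)],104),
 ("tray",[(578,100),(707,117),(703,250),(568,230)],[(126,106),(262,82),(290,150),(150,192)],35),
 ("handle",[(452,222),(452,288)],[(388,140),(432,122)],129),
 ("lever h",[(435,114)],[(264,190)],118),("pivot",[(470,182)],[(312,186)],70)):
    print(nm); print(np.c_[pix("scene",S(l),z),pix("side",D(m),z)])
print("blank",pix("scene",S([(28,31),(70,36),(55,98),(15,92)]),24),pix("side",[(290,347),(323,340),(327,353),(295,362)],24))
```

```text
cover
[[534.4  78.8  97.  527.7  75.2  97. ]
 [518.7 228.8  97.  520.3 222.9  97. ]
 [700.2 242.3  97.  692.6 235.   97. ]
 [710.6  89.5  97.  704.1  83.7  97. ]]
pins
[[547.  154.7 104.  536.9 145.  104. ]
 [695.1 162.2 104.  682.8 154.5 104. ]]
tray
[[357.6 308.   35.  355.4 442.   35. ]
 [362.4 456.7  35.  521.2 433.3  35. ]
 [537.9 444.3  35.  514.8 292.2  35. ]
 [532.3 297.4  35.  347.5 272.5  35. ]]
handle
[[588.5 158.8 129.  585.5 154.2 129. ]
 [663.8 162.5 129.  639.6 168.1 129. ]]
lever h
[[451.  134.7 118.  444.7 132.  118. ]]
pivot
[[504.8 182.4  70.  507.9 179.2  70. ]]
blank [[ 334.7 -364.2   24. ]
 [ 335.5 -311.    24. ]
 [ 427.  -311.2   24. ]
 [ 424.8 -360.8   24. ]] [[ 331.5 -317.2   24. ]
 [ 421.5 -325.4   24. ]
 [ 417.8 -367.5   24. ]
 [ 330.6 -365.5   24. ]]
```

```bash
cat >> h.py <<'E'
def rot(yaw,tilt=0.0,myaw=None):
    """tool down with tool x at world angle yaw (deg); then tilted by tilt rad about the horizontal axis at myaw (rad)"""
    a=np.radians(yaw); x=np.array([np.cos(a),np.sin(a),0]); z=np.array([0,0,-1.]); M=np.c_[x,np.cross(z,x),z]
    if tilt: M=R.from_rotvec(tilt*np.array([np.cos(myaw),np.sin(myaw),0])).as_matrix()@M
    return M
def plan(P,M,st=None):
    """slides for world waypoints P and turn to M, from the present pose"""
    st=st or arm.read_state(); C=R.from_quat(st["ee_rot"]).as_matrix()
    sl=(np.atleast_2d(P)-st["position"])@C
    return "slides",sl.round(1).tolist(),"dr",(np.degrees(R.from_matrix(C.T@M).as_rotvec())/8).round(2).tolist()
E
python3 - <<'E'
from h import *
print(plan([[613,157,250]],rot(-176.6)))
E
```

```text
('slides', [[-157.0, 11.5, -19.7]], 'dr', [0.01, -0.01, 10.82])
```

Call:
{"fn": "step_arm", "kwargs": {"motion": [{"slide": [-20, 1, -20], "dr": [0, 0, 1.2], "jaw": 85}, {"slide": [-40, 3, -20], "dr": [0, 0, 2.4], "jaw": 85}, {"slide": [-60, 5, -20], "dr": [0, 0, 3.6], "jaw": 85}, {"slide": [-80, 7, -20], "dr": [0, 0, 4.8], "jaw": 85}, {"slide": [-100, 9, -20], "dr": [0, 0, 6], "jaw": 85}, {"slide": [-120, 10, -20], "dr": [0, 0, 7.2], "jaw": 85}, {"slide": [-140, 11, -20], "dr": [0, 0, 8.4], "jaw": 85}, {"slide": [-157, 11.5, -20], "dr": [0, 0, 9.6], "jaw": 85}]}}

```text
clock: 1.1
position: [613.1, 157.7, 250.6]
ee_rot: [-0.112, 0.994, -0.0, -0.001]
contact_force: [0.1, 0.6, 0.1]
gripper_width: 85.0
grasp_force: 0.0
```

Call:
{"fn": "step_arm", "kwargs": {"motion": [{"slide": [0, 0, 0], "dr": [0, 0, 1.2], "jaw": 60}, {"slide": [0, 0, 0], "dr": [0, 0, 1.2], "jaw": 60}, {"slide": [0, 0, 0], "dr": [0, 0, 1.2], "jaw": 60}, {"slide": [0, 0, 0], "dr": [0, 0, 1.2], "jaw": 60}, {"slide": [0, 0, 0], "dr": [0, 0, 1.2], "jaw": 60}, {"slide": [0, 0, 0], "dr": [0, 0, 1.2], "jaw": 60}, {"slide": [0, 0, 0], "dr": [0, 0, 1.2], "jaw": 60}, {"slide": [0, 0, 0], "dr": [0, 0, 1.2], "jaw": 60}]}}

```text
clock: 2.1
position: [613.5, 157.0, 251.3]
ee_rot: [-0.031, 1.0, 0.0, 0.0]
contact_force: [0.2, -0.2, 0.6]
gripper_width: 59.9
grasp_force: 0.0
```

Run:
```python
from h import *
s=arm.read_state(); print(s["clock"],s["position"],s["joints"])
cv2.imwrite("pics/w1.png",optics.get_image("wrist"))
```

```text
2.1 [613.49462853 157.02399355 251.33573531] [ 5.05680533e-01  3.86733951e-01  6.15755315e-02  2.45522297e-05
 -1.24558493e+00 -2.01355933e+00]
```

View pics/w1.png

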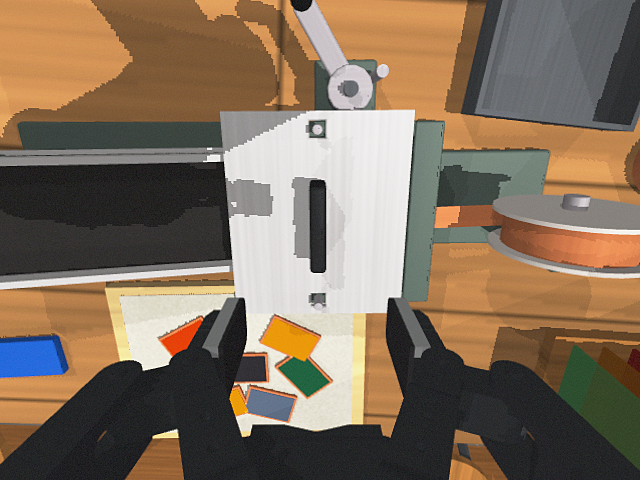

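The wrist picture shows the cover squarely: pins at (317,129) and (318,299), handle bar from (318,180) to (318,272); lever pivot (349,88).

Run:
```python
from h import *
np.set_printoptions(precision=1,suppress=True)
s=arm.read_state()
p=pix("wrist",[(317,129),(318,299)],110,s); print("pins",p,p.mean(0),np.arctan2(*(p[1]-p[0])[[1,0]]))
print("h",pix("wrist",[(318,180),(318,272)],129,s))
c=pix("wrist",[(221,112),(414,110),(407,313),(231,312)],97,s);print(c,c.mean(0))
print("piv",pix("wrist",[(349,88)],72,s),"tray",pix("wrist",[(487,0),(462,111),(633,130)],35,s))
print("chute",pix("wrist",[(0,152),(220,152),(0,287),(230,272)],[100],s))
```

```text
pins [[540.3 154.  110. ]
 [681.8 164.  110. ]] [611. 159. 110.] 0.070817771543822
h [[575.2 156.9 129. ]
 [648.  161.7 129. ]]
[[533.   79.4  97. ]
 [522.1 227.6  97. ]
 [697.6 247.4  97. ]
 [707.   85.4  97. ]] [614.9 159.9  97. ]
piv [[507.7 178.2  72. ]] tray [[429.8 291.2  35. ]
 [518.1 287.6  35. ]
 [525.9 448.6  35. ]]
chute [[ 574.7  -91.2  100. ]
 [ 562.9   78.8  100. ]
 [ 692.2 -115.   100. ]
 [ 665.5   85.5  100. ]]
```

Run:
```python
from h import *
print(plan([[612,159,150],[612,159,106]],rot(-176)))
```

```text
('slides', [[1.4, 2.1, 101.3], [1.4, 2.1, 145.3]], 'dr', [-0.0, 0.0, -0.05])
```

Call:
{"fn": "step_arm", "kwargs": {"motion": [{"slide": [1.4, 2, 40], "dr": [0, 0, -0.05], "jaw": 50}, {"slide": [1.4, 2, 80], "dr": [0, 0, -0.05], "jaw": 50}, {"slide": [1.4, 2, 110], "dr": [0, 0, -0.05], "jaw": 50}, {"slide": [1.4, 2, 130], "dr": [0, 0, -0.05], "jaw": 50}, {"slide": [1.4, 2, 145], "dr": [0, 0, -0.05], "jaw": 50}, {"slide": [1.4, 2, 145], "dr": [0, 0, -0.05], "jaw": 50}, {"slide": [1.4, 2, 145], "dr": [0, 0, -0.05], "jaw": 0}, {"slide": [1.4, 2, 145], "dr": [0, 0, -0.05], "jaw": 0}]}}

```text
clock: 3.15
position: [612.6, 159.1, 107.5]
ee_rot: [-0.035, 0.999, 0.0, 0.001]
contact_force: [-0.4, -5.1, 3.3]
gripper_width: 14.5
grasp_force: 1.8
```

Call:
{"fn": "step_arm", "kwargs": {"motion": [{"slide": [0, 0, 0], "dr": [0, 0, 0], "jaw": 0}, {"slide": [0, 0, 0], "dr": [0, 0, 0], "jaw": 0}, {"slide": [0, 0, 0], "dr": [0, 0, 0], "jaw": 0}, {"slide": [0, 0, 0], "dr": [0, 0, 0], "jaw": 0}, {"slide": [0, 0, 0], "dr": [0, 0, 0], "jaw": 0}, {"slide": [0, 0, 0], "dr": [0, 0, 0], "jaw": 0}, {"slide": [0, 0, 0], "dr": [0, 0, 0], "jaw": 0}, {"slide": [0, 0, 0], "dr": [0, 0, 0], "jaw": 0}]}}

```text
clock: 4.15
position: [612.6, 159.2, 107.7]
ee_rot: [-0.035, 0.999, 0.0, 0.001]
contact_force: [-1.0, 0.2, 5.8]
gripper_width: 11.6
grasp_force: 61.4
```

Call:
{"fn": "step_arm", "kwargs": {"motion": [{"slide": [0, 0, -10], "dr": [0, 0, 0], "jaw": 0}, {"slide": [0, 0, -25], "dr": [0, 0, 0], "jaw": 0}, {"slide": [0, 0, -45], "dr": [0, 0, 0], "jaw": 0}, {"slide": [0, 0, -70], "dr": [0, 0, 0], "jaw": 0}, {"slide": [10, -15, -80], "dr": [0, 0, 0], "jaw": 0}, {"slide": [30, -45, -80], "dr": [0, 0, 0], "jaw": 0}, {"slide": [55, -75, -80], "dr": [0, 0, 0], "jaw": 0}, {"slide": [80, -105, -80], "dr": [0, 0, 0], "jaw": 0}]}}

```text
clock: 5.15
position: [537.4, 46.8, 185.9]
ee_rot: [-0.035, 0.999, -0.0, -0.001]
contact_force: [0.2, -0.7, -1.5]
gripper_width: 11.8
grasp_force: 60.4
```

Call:
{"fn": "step_arm", "kwargs": {"motion": [{"slide": [25, -30, 0], "dr": [0, 0, 0], "jaw": 0}, {"slide": [50, -65, 0], "dr": [0, 0, 0], "jaw": 0}, {"slide": [70, -95, 0], "dr": [0, 0, 0], "jaw": 0}, {"slide": [80, -120, 0], "dr": [0, 0, 20], "jaw": 0}, {"slide": [80, -120, 60], "dr": [0, 0, 0], "jaw": 0}, {"slide": [80, -120, 110], "dr": [0, 0, 0], "jaw": 0}, {"slide": [80, -120, 140], "dr": [0, 0, 0], "jaw": 0}, {"slide": [80, -120, 155], "dr": [0, 0, 0], "jaw": 0}]}}

```text
clock: 6.15
position: [465.6, -77.6, 29.6]
ee_rot: [-0.034, 0.999, -0.0, -0.002]
contact_force: [-3.8, -0.3, 2.3]
gripper_width: 11.5
grasp_force: 60.8
```

Call:
{"fn": "step_arm", "kwargs": {"motion": [{"slide": [0, 0, 5], "dr": [0, 0, 0], "jaw": 0}, {"slide": [0, 0, 9], "dr": [0, 0, 0], "jaw": 0}, {"slide": [0, 0, 12], "dr": [0, 0, 0], "jaw": 0}, {"slide": [0, 0, 13], "dr": [0, 0, 0], "jaw": 0}, {"slide": [0, 0, 13], "dr": [0, 0, 0], "jaw": 0}, {"slide": [0, 0, 13], "dr": [0, 0, 0], "jaw": 0}, {"slide": [0, 0, 13], "dr": [0, 0, 0], "jaw": 0}, {"slide": [0, 0, 13], "dr": [0, 0, 0], "jaw": 0}]}}

```text
clock: 7.15
position: [466.1, -77.5, 22.3]
ee_rot: [-0.035, 0.999, -0.0, -0.001]
contact_force: [-14.1, 2.1, 30.9]
gripper_width: 11.5
grasp_force: 65.1
```

Call:
{"fn": "step_arm", "kwargs": {"motion": [{"slide": [0, 0, 0], "dr": [0, 0, 0], "jaw": 40}, {"slide": [0, 0, 0], "dr": [0, 0, 0], "jaw": 40}, {"slide": [0, 0, 0], "dr": [0, 0, 0], "jaw": 40}, {"slide": [0, 0, 0], "dr": [0, 0, 0], "jaw": 40}, {"slide": [0, 0, -40], "dr": [0, 0, 0], "jaw": 40}, {"slide": [0, 0, -90], "dr": [0, 0, 0], "jaw": 40}, {"slide": [0, 0, -150], "dr": [0, 0, 0], "jaw": 40}, {"slide": [0, 0, -210], "dr": [0, 0, 0], "jaw": 20}]}}

```text
clock: 8.15
position: [467.6, -76.7, 230.0]
ee_rot: [-0.035, 0.999, -0.0, -0.0]
contact_force: [0.8, -0.2, -0.7]
gripper_width: 23.0
grasp_force: 0.0
```

Call:
{"fn": "step_arm", "kwargs": {"motion": [{"slide": [-20, 25, 0], "dr": [0, 0, 0], "jaw": 20}, {"slide": [-45, 55, 0], "dr": [0, 0, 0], "jaw": 20}, {"slide": [-70, 90, 0], "dr": [0, 0, 0], "jaw": 20}, {"slide": [-90, 120, 0], "dr": [0, 0, 0], "jaw": 20}, {"slide": [-105, 150, 0], "dr": [0, 0, 0], "jaw": 20}, {"slide": [-110, 175, 0], "dr": [0, 0, 0], "jaw": 20}, {"slide": [-110, 185, 0], "dr": [0, 0, 0], "jaw": 20}, {"slide": [-110, 185, 0], "dr": [0, 0, 0], "jaw": 20}]}}

```text
clock: 9.15
position: [564.5, 115.7, 227.9]
ee_rot: [-0.035, 0.999, -0.0, -0.0]
contact_force: [-0.5, 0.1, -0.1]
gripper_width: 20.5
grasp_force: 0.0
```

Run:
```python
from h import *
s=arm.read_state(); print(s["clock"],s["position"],s["contact_force"])
cv2.imwrite("pics/w2.png",optics.get_image("wrist"))
```

```text
9.15 [564.47981281 115.65383406 227.93091239] [-0.52588826  0.09166982 -0.10930794]
```

View pics/w2.png

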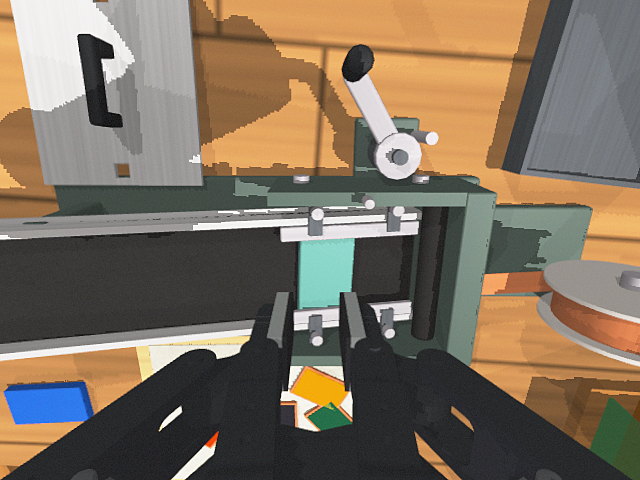

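Wrist picture: cover lies aside at top left; teal jammed blank at (300-355, 237-307) under rails; lever handle top at (357,62), pivot (400,157); near pin ~(369,201).

Run:
```python
from h import *
np.set_printoptions(precision=1,suppress=True)
s=arm.read_state()
def mf(p,O=np.array([612.6,159.2,0]),y=.07):
    d=p-O; return np.c_[d[:,0]*np.cos(y)+d[:,1]*np.sin(y),-d[:,0]*np.sin(y)+d[:,1]*np.cos(y)]
for n,l,z in (("pin",[(369,200)],110),("blank",[(302,240),(355,237),(300,307),(353,305)],66),("head inner",[(463,210),(458,365)],92),
  ("cheek near in",[(270,206),(460,206)],92),("railposts",[(317,213),(397,211),(317,340),(388,336)],85),
  ("rail start near",[(281,228),(281,242),(262,315)],67),("lever h",[(357,52)],120),("pivot",[(401,157)],72),
  ("chute near in",[(0,238),(270,230)],85),("chute far in",[(0,345),(250,330)],85),("coverhandle",[(82,38),(102,124)],37),("tray",[(505,170)],35)):
    p=pix("wrist",l,z,s); print(n,p[:,:2].tolist(),"M",mf(p).tolist())
```

```text
pin [[537.4915300563957, 152.94832627268457]] M [[-75.36178918084953, -0.9830631329194635]]
blank [[586.5195674147292, 105.12397472041452], [580.4104663714767, 151.65769028378247], [653.1188681633079, 107.16072596977325], [647.457699267072, 156.76449837949605]] M [[-29.798792793225765, -52.119453392563706], [-32.63823208587384, -5.272410965186627], [36.77986246638633, -54.74583487154305], [34.60198685236247, -4.867583816026636]]
head inner [[543.9933515685035, 230.36917941669353], [687.1694395480972, 253.94968733223513]] M [[-63.46085571578517, 75.7934304519117], [81.01388192588831, 89.30204644559872]]
cheek near in [[551.4487821554544, 78.84913357781541], [540.9781373400651, 227.40549461463436]] M [[-66.62142691113802, -75.87699687646261], [-66.67597423900878, 73.04789638165175]]
railposts [[556.2349202120016, 116.23526794011988], [550.0168790066739, 180.62165813290846], [675.1584420537828, 124.76793217209821], [666.2982979750059, 188.73522397109468]] M [[-59.23211741723592, -38.917177271167716], [-60.931563181357674, 25.746438175109205], [59.996959581435306, -38.7232592647538], [55
[... 434 characters left out ...]
767102767123]] M [[-102.38707505069934, 28.71924801840188]]
chute near in [[595.8755504855518, -140.4602948551959], [573.3423066231948, 78.67954452070398]] M [[-37.64258559800032, -297.75667124980004], [-44.79338122080564, -77.57746604954384]]
chute far in [[698.985381400584, -159.9352032753674], [668.9795315984786, 63.68116923381884]] M [[63.852598820692045, -324.3956807868721], [49.56059914173507, -99.22825014538174]]
coverhandle [[436.75828972479223, -82.97349595545086], [502.3206489946778, -75.15763718521481]] M [[-192.34937782808964, -229.28154322784403], [-126.40091734267206, -226.07044357925878]]
tray [[516.6353803066314, 285.3011705866643]] M [[-86.90972744061818, 132.5043875968541]]
```

```bash
cat >> h.py <<'E'
YAW=.07; SEAT=np.array([612.6,159.2])
_m=R.from_rotvec([0,0,YAW]).as_matrix()
O=np.array([*(SEAT-72.5*_m[:2,1]),60.]); CH=_m@R.from_rotvec([-.18,0,0]).as_matrix()
def ch(x,y,z): return O+CH@np.array([x,y,z],float)
def toch(p): return (np.atleast_2d(p)-O)@CH
TILT=rot(-176,-.18,YAW)
E
python3 - <<'E'
from h import *
print(plan([ch(1,40,110),ch(1,40,40),ch(1,40,-2)],TILT), ch(1,40,-2))
E
```

```text
('slides', [[-52.1, 27.2, 67.1], [-52.1, 14.7, 135.9], [-52.2, 7.1, 177.3]], 'dr', [1.29, -0.0, 0.0]) [615.94093794 125.84768346  50.87112968]
```

Call:
{"fn": "step_arm", "kwargs": {"motion": [{"slide": [-20, 10, 15], "dr": [0.4, 0, 0], "jaw": 85}, {"slide": [-40, 20, 35], "dr": [0.8, 0, 0], "jaw": 85}, {"slide": [-52, 27, 67], "dr": [1.29, 0, 0], "jaw": 85}, {"slide": [-52, 23, 90], "dr": [1.29, 0, 0], "jaw": 85}, {"slide": [-52, 20, 107], "dr": [1.29, 0, 0], "jaw": 85}, {"slide": [-52, 16.5, 126], "dr": [1.29, 0, 0], "jaw": 85}, {"slide": [-52, 16.5, 126], "dr": [1.29, 0, 0], "jaw": 85}, {"slide": [-52, 16.5, 126], "dr": [1.29, 0, 0], "jaw": 85}]}}

```text
clock: 10.2
position: [616.2, 135.3, 103.3]
ee_rot: [-0.035, 0.995, -0.09, 0.004]
contact_force: [-0.1, -0.8, -0.0]
gripper_width: 85.1
grasp_force: 0.0
```

Run:
```python
from h import *
s=arm.read_state(); print(toch(s["position"]),s["gripper_width"],plan([ch(1,40,-2)],TILT))
cv2.imwrite("pics/w3.png",crop(optics.get_image("wrist"),120,130,520,430,2))
```

```text
[[ 1.87625976 39.85479984 51.27385512]] 85.08407985306175 ('slides', [[0.9, 0.1, 53.3]], 'dr', [0.0, 0.01, -0.0])
```

View pics/w3.png

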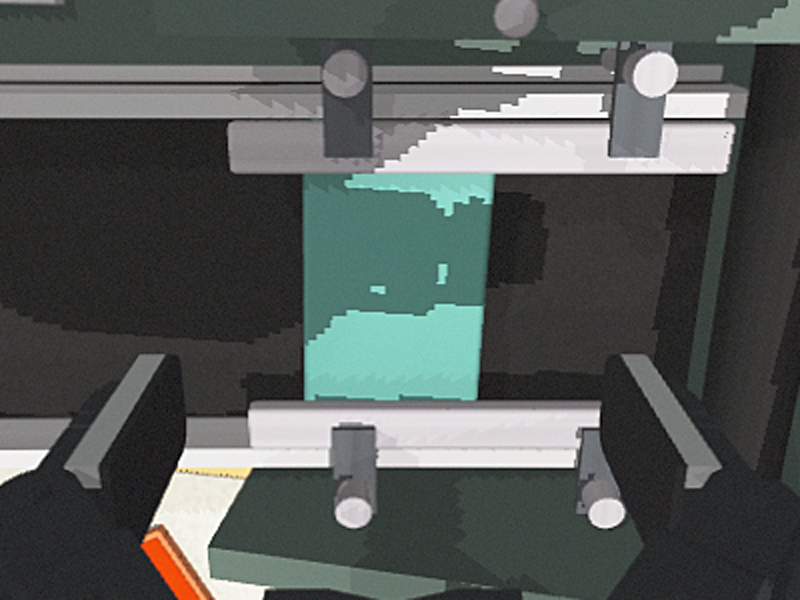

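The jammed blank sits well between the fingers (304-490 in the crop), with clear space both sides; descending.

Call:
{"fn": "step_arm", "kwargs": {"motion": [{"slide": [0.5, 0, 15], "dr": [0, 0, 0], "jaw": 85}, {"slide": [1, 0, 28], "dr": [0, 0, 0], "jaw": 85}, {"slide": [1, 0, 38], "dr": [0, 0, 0], "jaw": 85}, {"slide": [1, 0, 46], "dr": [0, 0, 0], "jaw": 85}, {"slide": [1, 0, 52], "dr": [0, 0, 0], "jaw": 80}, {"slide": [1, 0, 53], "dr": [0, 0, 0], "jaw": 70}, {"slide": [1, 0, 53], "dr": [0, 0, 0], "jaw": 60}, {"slide": [1, 0, 53], "dr": [0, 0, 0], "jaw": 60}]}}

```text
clock: 11.25
position: [615.5, 126.3, 50.6]
ee_rot: [-0.035, 0.995, -0.09, 0.004]
contact_force: [0.2, 0.9, 1.4]
gripper_width: 60.2
grasp_force: 0.0
```

Call:
{"fn": "step_arm", "kwargs": {"motion": [{"slide": [0, 0, 0], "dr": [0, 0, 0], "jaw": 40}, {"slide": [0, 0, 0], "dr": [0, 0, 0], "jaw": 40}, {"slide": [0, 0, 0], "dr": [0, 0, 0], "jaw": 40}, {"slide": [0, 0, 0], "dr": [0, 0, 0], "jaw": 40}, {"slide": [0, 0, 0], "dr": [0, 0, 0], "jaw": 40}, {"slide": [0, 0, 0], "dr": [0, 0, 0], "jaw": 40}, {"slide": [0, 0, 0], "dr": [0, 0, 0], "jaw": 40}, {"slide": [0, 0, 0], "dr": [0, 0, 0], "jaw": 40}]}}

```text
clock: 12.25
position: [615.6, 126.3, 51.2]
ee_rot: [-0.035, 0.995, -0.09, 0.004]
contact_force: [-1.0, -0.3, 5.2]
gripper_width: 48.3
grasp_force: 63.5
```

Call:
{"fn": "step_arm", "kwargs": {"motion": [{"slide": [0, -8, 0], "dr": [0, 0, 0], "jaw": 40}, {"slide": [0, -20, 0], "dr": [0, 0, 0], "jaw": 40}, {"slide": [0, -35, 0], "dr": [0, 0, 0], "jaw": 40}, {"slide": [0, -52, 0], "dr": [0, 0, 0], "jaw": 40}, {"slide": [0, -70, 0], "dr": [0, 0, 0], "jaw": 40}, {"slide": [0, -90, 0], "dr": [0, 0, 0], "jaw": 40}, {"slide": [0, -110, 0], "dr": [0, 0, 0], "jaw": 40}, {"slide": [0, -115, 0], "dr": [0, 0, 0], "jaw": 40}]}}

```text
clock: 13.25
position: [624.2, 12.5, 71.9]
ee_rot: [-0.034, 0.995, -0.089, 0.005]
contact_force: [-1.0, 6.2, 5.8]
gripper_width: 48.4
grasp_force: 63.6
```

Run:
```python
from h import *
s=arm.read_state(); print(toch(s["position"]),s["contact_force"],s["gripper_width"],s["grasp_force"])
cv2.imwrite("pics/w4.png",optics.get_image("wrist")[100:400,100:540])
```

```text
[[  1.32566218 -75.60107768  -1.67840761]] [-0.95312957  6.24504622  5.76574169] 48.356291160292535 63.552571535110474
```

View pics/w4.png

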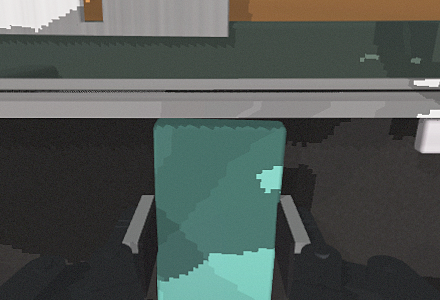

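Run:
```python
from h import *
print(plan([[624,12,130],[624,12,210],[530,190,215],[440,367,215]],rot(-176)))
```

```text
('slides', [[0.0, -10.5, -57.1], [-0.2, -24.8, -135.8], [81.3, 155.4, -173.8], [158.8, 335.2, -206.6]], 'dr', [-1.29, 0.02, -0.01])
```

Call:
{"fn": "step_arm", "kwargs": {"motion": [{"slide": [0, -4, -20], "dr": [0, 0, 0], "jaw": 40}, {"slide": [0, -10, -57], "dr": [-0.4, 0, 0], "jaw": 40}, {"slide": [0, -17, -95], "dr": [-0.8, 0, 0], "jaw": 40}, {"slide": [0, -24, -136], "dr": [-1.29, 0, 0], "jaw": 40}, {"slide": [15, 10, -145], "dr": [-1.29, 0, 0], "jaw": 40}, {"slide": [37, 60, -153], "dr": [-1.29, 0, 0], "jaw": 40}, {"slide": [60, 108, -163], "dr": [-1.29, 0, 0], "jaw": 40}, {"slide": [81, 155, -174], "dr": [-1.29, 0, 0], "jaw": 40}]}}

```text
clock: 14.3
position: [527.6, 190.2, 212.6]
ee_rot: [-0.034, 0.999, -0.001, -0.002]
contact_force: [1.6, 0.8, -1.1]
gripper_width: 48.5
grasp_force: 62.7
```

Call:
{"fn": "step_arm", "kwargs": {"motion": [{"slide": [19, 45, 0], "dr": [0, 0, 0], "jaw": 40}, {"slide": [38, 90, 0], "dr": [0, 0, 0], "jaw": 40}, {"slide": [58, 135, 0], "dr": [0, 0, 0], "jaw": 40}, {"slide": [77, 183, 0], "dr": [0, 0, 0], "jaw": 40}, {"slide": [77, 183, 50], "dr": [0, 0, 0], "jaw": 40}, {"slide": [77, 183, 100], "dr": [0, 0, 0], "jaw": 40}, {"slide": [77, 183, 140], "dr": [0, 0, 0], "jaw": 40}, {"slide": [77, 183, 140], "dr": [0, 0, 0], "jaw": 40}]}}

```text
clock: 15.3
position: [438.1, 364.0, 70.0]
ee_rot: [-0.034, 0.999, -0.004, -0.004]
contact_force: [0.0, -0.3, -0.6]
gripper_width: 48.1
grasp_force: 62.6
```

Run:
```python
from h import *
s=arm.read_state(); print(s["position"],s["gripper_width"],s["grasp_force"])
cv2.imwrite("pics/w5.png",optics.get_image("wrist"))
```

```text
[438.10331967 364.04303302  70.02780266] 48.08281705133908 62.64431834220886
```

View pics/w5.png

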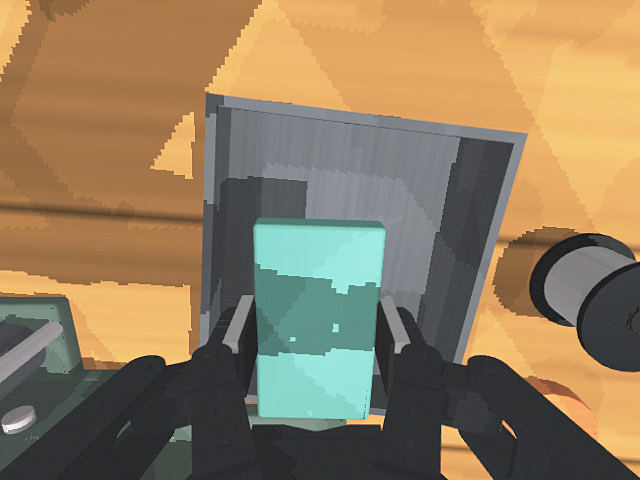

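Run:
```python
from h import *
s=arm.read_state()
p=pix("wrist",[(207,94),(526,134),(202,352),(466,355)],35,s); print(p.round(1))
e=p[1]-p[0]; y=e/np.linalg.norm(e); x=np.array([y[1],-y[0],0]); c=(p[0]+p[1])/2+85*x; print(np.linalg.norm(e),c,np.arctan2(x[1],x[0]))
```

```text
[[352.  310.2  35. ]
 [359.4 461.   35. ]
 [492.5 304.   35. ]
 [483.2 457.1  35. ]]
150.96155713402027 [440.60053772 381.39795153  35.        ] -0.049253787078312176
```

Call:
{"fn": "step_arm", "kwargs": {"motion": [{"slide": [-3, 17, 0], "dr": [0, 0, 0], "jaw": 40}, {"slide": [-3, 17, 20], "dr": [0, 0, 0], "jaw": 40}, {"slide": [-3, 17, 40], "dr": [0, 0, 0], "jaw": 40}, {"slide": [-3, 17, 54], "dr": [0, 0, 0], "jaw": 40}, {"slide": [-3, 17, 62], "dr": [0, 0, 0], "jaw": 40}, {"slide": [-3, 17, 63], "dr": [0, 0, 0], "jaw": 40}, {"slide": [-3, 17, 63], "dr": [0, 0, 0], "jaw": 60}, {"slide": [-3, 17, 63], "dr": [0, 0, 0], "jaw": 60}]}}

```text
clock: 16.35
position: [442.2, 385.7, 12.1]
ee_rot: [-0.035, 0.999, 0.001, 0.001]
contact_force: [-0.2, -0.4, -0.5]
gripper_width: 60.0
grasp_force: 0.0
```

Call:
{"fn": "step_arm", "kwargs": {"motion": [{"slide": [0, 0, 0], "dr": [0, 0, 0], "jaw": 65}, {"slide": [0, 0, 0], "dr": [0, 0, 0], "jaw": 65}, {"slide": [0, 0, -20], "dr": [0, 0, 0], "jaw": 65}, {"slide": [0, 0, -50], "dr": [0, 0, 0], "jaw": 65}, {"slide": [0, 0, -100], "dr": [0, 0, 0], "jaw": 65}, {"slide": [0, 0, -150], "dr": [0, 0, 0], "jaw": 65}, {"slide": [0, 0, -200], "dr": [0, 0, 0], "jaw": 65}, {"slide": [0, 0, -220], "dr": [0, 0, 0], "jaw": 50}]}}

```text
clock: 17.35
position: [442.6, 386.0, 235.3]
ee_rot: [-0.035, 0.999, 0.002, 0.002]
contact_force: [0.1, 1.0, -1.1]
gripper_width: 50.5
grasp_force: 0.0
```

Run:
```python
from h import *
np.set_printoptions(precision=1,suppress=True)
s=arm.read_state(); print(s["position"])
im=optics.get_image("wrist"); m=cv2.inRange(cv2.cvtColor(im,cv2.COLOR_BGR2HSV),(78,70,50),(95,255,255))
n,l,st,c=cv2.connectedComponentsWithStats(m); k=[i for i in range(1,n) if st[i,4]>300]; print(st[k],[pix("wrist",c[i],17,s) for i in k])
print(plan([[460,150,230],[467,-77,230],[467,-77,130]],rot(-176)))
```

```text
[442.6 386.  235.3]
[[ 289  156   54   90 4303]] [array([[441. , 386.2,  17. ]])]
('slides', [[-0.1, -237.1, 5.4], [8.9, -464.1, 3.9], [9.6, -464.7, 103.9]], 'dr', [0.05, 0.05, 0.0])
```

Call:
{"fn": "step_arm", "kwargs": {"motion": [{"slide": [0, -45, 3], "dr": [0, 0, 0], "jaw": 50}, {"slide": [0, -100, 3], "dr": [0, 0, 0], "jaw": 50}, {"slide": [0, -160, 4], "dr": [0, 0, 0], "jaw": 50}, {"slide": [0, -220, 4], "dr": [0, 0, 0], "jaw": 50}, {"slide": [2, -280, 4], "dr": [0, 0, 0], "jaw": 50}, {"slide": [4, -340, 4], "dr": [0, 0, 0], "jaw": 50}, {"slide": [6, -400, 4], "dr": [0, 0, 0], "jaw": 50}, {"slide": [9, -460, 4], "dr": [0, 0, 0], "jaw": 50}]}}

```text
clock: 18.4
position: [464.2, -76.2, 226.7]
ee_rot: [-0.035, 0.999, 0.0, -0.0]
contact_force: [1.7, 0.6, 0.0]
gripper_width: 49.8
grasp_force: 0.0
```

Call:
{"fn": "step_arm", "kwargs": {"motion": [{"slide": [0, 0, 0], "dr": [0, 0, 0], "jaw": 50}, {"slide": [0, 0, 0], "dr": [0, 0, 0], "jaw": 50}, {"slide": [0, 0, 10], "dr": [0, 0, 0], "jaw": 50}, {"slide": [0, 0, 30], "dr": [0, 0, 0], "jaw": 50}, {"slide": [0, 0, 50], "dr": [0, 0, 0], "jaw": 50}, {"slide": [0, 0, 50], "dr": [0, 0, 0], "jaw": 50}, {"slide": [0, 0, 50], "dr": [0, 0, 0], "jaw": 50}, {"slide": [0, 0, 50], "dr": [0, 0, 0], "jaw": 50}]}}

```text
clock: 19.4
position: [465.5, -73.9, 178.0]
ee_rot: [-0.035, 0.999, 0.0, 0.001]
contact_force: [-0.3, -0.3, 0.1]
gripper_width: 49.6
grasp_force: 0.0
```

Run:
```python
from h import *
s=arm.read_state(); print(s["position"],s["clock"])
cv2.imwrite("pics/w6.png",optics.get_image("wrist"))
```

```text
[465.49254303 -73.93258934 177.99401982] 19.4
```

View pics/w6.png

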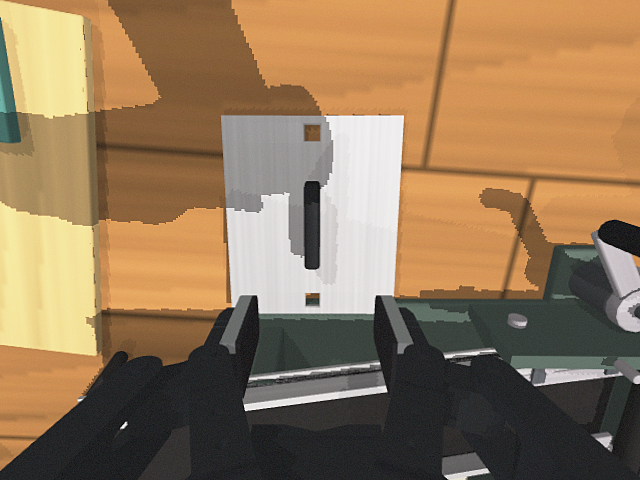

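Wrist picture: cover lies square to the tool, far edge next to or on the green base; handle bar (312,182)-(312,268), holes (312,132),(312,299).

Run:
```python
from h import *
s=arm.read_state()
for z in (37,43): print(pix("wrist",[(312.5,182),(312.5,268)],z,s).round(1))
h=pix("wrist",[(312.5,132.5),(312.5,299)],8,s); print(h,h.mean(0),np.linalg.norm(h[1]-h[0]))
print(plan([[465,-76,17]],rot(-176)))
```

```text
[[432.2 -78.3  37. ]
 [504.9 -73.3  37. ]]
[[431.2 -78.3  43. ]
 [502.3 -73.4  43. ]]
[[396.25904016 -80.97663776   8.        ]
 [549.31517831 -70.52699162   8.        ]] [472.78710923 -75.75181469   8.        ] 153.41243929095333
('slides', [[0.8, -1.9, 160.9]], 'dr', [0.0, 0.01, 0.0])
```

Call:
{"fn": "step_arm", "kwargs": {"motion": [{"slide": [-0.5, -2, 40], "dr": [0, 0, 0], "jaw": 50}, {"slide": [-0.5, -2, 80], "dr": [0, 0, 0], "jaw": 50}, {"slide": [-0.5, -2, 110], "dr": [0, 0, 0], "jaw": 50}, {"slide": [-0.5, -2, 135], "dr": [0, 0, 0], "jaw": 50}, {"slide": [-0.5, -2, 150], "dr": [0, 0, 0], "jaw": 50}, {"slide": [-0.5, -2, 157], "dr": [0, 0, 0], "jaw": 40}, {"slide": [-0.5, -2, 157], "dr": [0, 0, 0], "jaw": 0}, {"slide": [-0.5, -2, 157], "dr": [0, 0, 0], "jaw": 0}]}}

```text
clock: 20.45
position: [466.1, -76.3, 21.0]
ee_rot: [-0.035, 0.999, 0.0, 0.001]
contact_force: [0.4, 0.1, -1.1]
gripper_width: 11.6
grasp_force: 58.9
```

Call:
{"fn": "step_arm", "kwargs": {"motion": [{"slide": [0, 0, 0], "dr": [0, 0, 0], "jaw": 0}, {"slide": [0, 0, 0], "dr": [0, 0, 0], "jaw": 0}, {"slide": [0, 0, 0], "dr": [0, 0, 0], "jaw": 0}, {"slide": [0, 0, 0], "dr": [0, 0, 0], "jaw": 0}, {"slide": [0, 0, 0], "dr": [0, 0, 0], "jaw": 0}, {"slide": [0, 0, 0], "dr": [0, 0, 0], "jaw": 0}, {"slide": [0, 0, 0], "dr": [0, 0, 0], "jaw": 0}, {"slide": [0, 0, 0], "dr": [0, 0, 0], "jaw": 0}]}}

```text
clock: 21.45
position: [466.1, -76.3, 20.9]
ee_rot: [-0.035, 0.999, 0.0, 0.001]
contact_force: [-1.0, 0.5, 6.2]
gripper_width: 11.6
grasp_force: 59.9
```

Call:
{"fn": "step_arm", "kwargs": {"motion": [{"slide": [0, 0, -15], "dr": [0, 0, 0], "jaw": 0}, {"slide": [0, 0, -40], "dr": [0, 0, 0], "jaw": 0}, {"slide": [0, 0, -75], "dr": [0, 0, 0], "jaw": 0}, {"slide": [0, 0, -115], "dr": [0, 0, 0], "jaw": 0}, {"slide": [0, 0, -150], "dr": [0, 0, 0], "jaw": 0}, {"slide": [-15, 20, -165], "dr": [0, 0, 0], "jaw": 0}, {"slide": [-40, 50, -165], "dr": [0, 0, 0], "jaw": 0}, {"slide": [-60, 80, -165], "dr": [0, 0, 0], "jaw": 0}]}}

```text
clock: 22.45
position: [519.8, 8.5, 184.8]
ee_rot: [-0.034, 0.999, 0.0, -0.0]
contact_force: [0.3, -0.6, -2.7]
gripper_width: 11.5
grasp_force: 58.9
```

Run:
```python
from h import *
print(plan([[612.6,159.2,185],[612.6,159.2,140]],rot(-176)))
```

```text
('slides', [[-103.0, 144.0, -0.2], [-103.0, 143.9, 44.8]], 'dr', [0.0, -0.01, -0.01])
```

Call:
{"fn": "step_arm", "kwargs": {"motion": [{"slide": [-20, 28, 0], "dr": [0, 0, 0], "jaw": 0}, {"slide": [-45, 62, 0], "dr": [0, 0, 0], "jaw": 0}, {"slide": [-70, 98, 0], "dr": [0, 0, 0], "jaw": 0}, {"slide": [-92, 130, 0], "dr": [0, 0, 0], "jaw": 0}, {"slide": [-103, 144, 10], "dr": [0, 0, 0], "jaw": 0}, {"slide": [-103, 144, 25], "dr": [0, 0, 0], "jaw": 0}, {"slide": [-103, 144, 40], "dr": [0, 0, 0], "jaw": 0}, {"slide": [-103, 144, 40], "dr": [0, 0, 0], "jaw": 0}]}}

```text
clock: 23.45
position: [610.7, 156.9, 143.0]
ee_rot: [-0.034, 0.999, -0.001, -0.002]
contact_force: [0.2, -0.2, -1.8]
gripper_width: 11.8
grasp_force: 58.9
```

Run:
```python
from h import *
s=arm.read_state(); print(s["position"],s["grasp_force"],plan([[612.6,159.2,120],[612.6,159.2,108]],rot(-176)))
a=optics.get_image("wrist"); cv2.imwrite("pics/w7.png",np.vstack([crop(a,180,90,460,220,2.4)]))
cv2.imwrite("pics/w7s.png",crop(optics.get_image("side"),260,150,420,250,4))
```

```text
[610.73042448 156.85038148 142.99375365] 58.887330293655396 ('slides', [[-2.1, 2.3, 23.0], [-2.2, 2.3, 35.0]], 'dr', [-0.01, -0.03, -0.01])
```

View pics/w7.png

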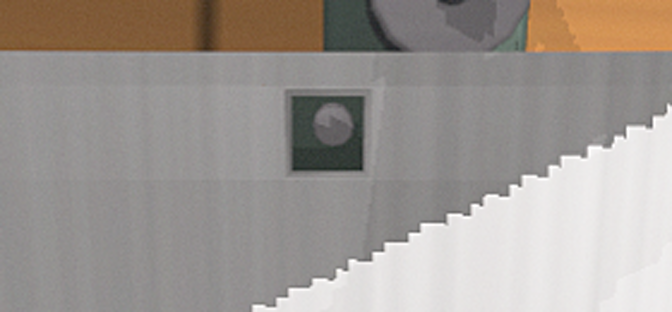

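The pin shows in the near hole at crop (334,124), hole centre (328,132): about 1 mm off, but the arm was still settling. I'll let it settle and recheck in numbers.

Call:
{"fn": "step_arm", "kwargs": {"motion": [{"slide": [0, 0, 5], "dr": [0, 0, 0], "jaw": 0}, {"slide": [0, 0, 7], "dr": [0, 0, 0], "jaw": 0}, {"slide": [0, 0, 7], "dr": [0, 0, 0], "jaw": 0}, {"slide": [0, 0, 7], "dr": [0, 0, 0], "jaw": 0}, {"slide": [0, 0, 7], "dr": [0, 0, 0], "jaw": 0}, {"slide": [0, 0, 7], "dr": [0, 0, 0], "jaw": 0}, {"slide": [0, 0, 7], "dr": [0, 0, 0], "jaw": 0}, {"slide": [0, 0, 7], "dr": [0, 0, 0], "jaw": 0}]}}

```text
clock: 24.55
position: [612.5, 158.5, 138.2]
ee_rot: [-0.035, 0.999, 0.0, 0.0]
contact_force: [-0.7, 0.4, -3.1]
gripper_width: 11.7
grasp_force: 58.9
```

Run:
```python
from h import *
s=arm.read_state(); print(s["position"],s["grasp_force"],s["ee_rot"])
for f in (None,):
    a=optics.get_image("wrist")
    c=crop(a,280,110,350,175,1); m=cv2.inRange(c,(0,0,0),(255,255,255)); g=cv2.cvtColor(c,cv2.COLOR_BGR2HSV)
    d=(g[...,2]<75).astype(np.uint8); n,l,st,ce=cv2.connectedComponentsWithStats(d); k=1+st[1:,4].argmax(); print("hole bbox",st[k])
    x,y,w,h,_=st[k]; r=g[y:y+h,x:x+w]; p=np.argwhere((r[...,1]<60)&(r[...,2]>60)); print(p.min(0)[::-1]+[x,y],p.max(0)[::-1]+[x,y],p.mean(0)[::-1]+[x,y],len(p))
a=cv2.resize(a[105:180,270:360],None,fx=5,fy=5,interpolation=cv2.INTER_CUBIC); cv2.imwrite("pics/w8.png",a)
```

```text
[612.51152824 158.50901849 138.22390067] 58.88567268848419 [-3.49211514e-02  9.99390070e-01  5.02821852e-06  2.77384377e-05]
hole bbox [ 22  20  29  29 590]
[22 20] [50 46] [35.2332696  29.11089866] 523
```

View pics/w8.png

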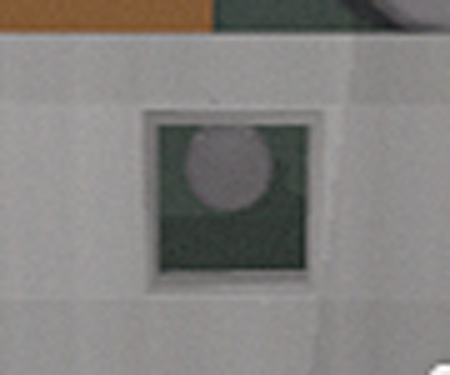

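Call:
{"fn": "step_arm", "kwargs": {"motion": [{"slide": [2.2, 0, 0], "dr": [0, 0, 0], "jaw": 0}, {"slide": [2.2, 0, 0], "dr": [0, 0, 0], "jaw": 0}, {"slide": [2.2, 0, 5], "dr": [0, 0, 0], "jaw": 0}, {"slide": [2.2, 0, 10], "dr": [0, 0, 0], "jaw": 0}, {"slide": [2.2, 0, 15], "dr": [0, 0, 0], "jaw": 0}, {"slide": [2.2, 0, 20], "dr": [0, 0, 0], "jaw": 0}, {"slide": [2.2, 0, 23], "dr": [0, 0, 0], "jaw": 0}, {"slide": [2.2, 0, 23], "dr": [0, 0, 0], "jaw": 0}]}}

```text
clock: 25.6
position: [610.2, 158.3, 114.8]
ee_rot: [-0.035, 0.999, -0.0, -0.0]
contact_force: [-0.1, -0.4, -1.8]
gripper_width: 11.8
grasp_force: 58.9
```

Call:
{"fn": "step_arm", "kwargs": {"motion": [{"slide": [0, 0, 1], "dr": [0, 0, 0], "jaw": 0}, {"slide": [0, 0, 2], "dr": [0, 0, 0], "jaw": 0}, {"slide": [0, 0, 3], "dr": [0, 0, 0], "jaw": 0}, {"slide": [0, 0, 4], "dr": [0, 0, 0], "jaw": 0}, {"slide": [0, 0, 5], "dr": [0, 0, 0], "jaw": 0}, {"slide": [0, 0, 5], "dr": [0, 0, 0], "jaw": 0}, {"slide": [0, 0, 5], "dr": [0, 0, 0], "jaw": 0}, {"slide": [0, 0, 5], "dr": [0, 0, 0], "jaw": 0}]}}

```text
clock: 26.6
position: [610.9, 158.5, 110.9]
ee_rot: [-0.035, 0.999, 0.0, 0.001]
contact_force: [1.0, -0.8, 4.0]
gripper_width: 11.7
grasp_force: 59.7
```

Call:
{"fn": "step_arm", "kwargs": {"motion": [{"slide": [0, 0, 0], "dr": [0, 0, 0], "jaw": 40}, {"slide": [0, 0, 0], "dr": [0, 0, 0], "jaw": 40}, {"slide": [0, 0, 0], "dr": [0, 0, 0], "jaw": 40}, {"slide": [0, 0, 0], "dr": [0, 0, 0], "jaw": 40}, {"slide": [0, 0, -30], "dr": [0, 0, 0], "jaw": 40}, {"slide": [0, 0, -70], "dr": [0, 0, 0], "jaw": 40}, {"slide": [0, 0, -110], "dr": [0, 0, 0], "jaw": 40}, {"slide": [0, 0, -130], "dr": [0, 0, 0], "jaw": 0}]}}

```text
clock: 27.6
position: [611.1, 158.6, 243.1]
ee_rot: [-0.035, 0.999, 0.001, 0.002]
contact_force: [0.0, -0.3, 0.5]
gripper_width: 23.1
grasp_force: 0.0
```

Run:
```python
from h import *
s=arm.read_state(); print(s["position"])
a=optics.get_image("wrist"); b=optics.get_image("side")
cv2.imwrite("pics/w9.png",np.vstack([cv2.resize(a,(600,450))[:300],cv2.resize(b[150:225,260:410],(600,300),interpolation=cv2.INTER_CUBIC)]))
```

```text
[611.05098961 158.6090322  243.08321702]
```

View pics/w9.png

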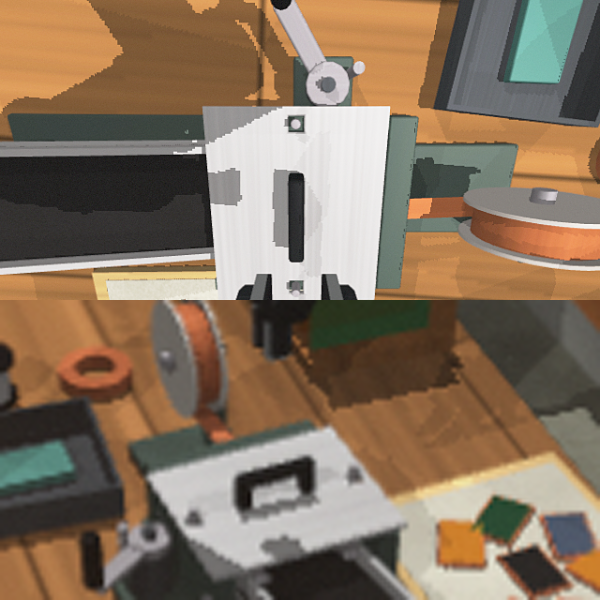

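Cover is seated flat with both pins through it, and the jammed blank is in the tray. Next the lever.

Run:
```python
from h import *
w=lambda x,y,z: np.r_[SEAT+_m_[:2,:2]@[x,y],z]
_m_=R.from_rotvec([0,0,YAW]).as_matrix()
print(plan([w(-172,-50,243),w(-172,-50,84),w(-172,50,84)],rot(-176)), w(-172,-50,84),w(-172,50,84))
```

```text
('slides', [[170.9, -49.7, -0.8], [171.8, -50.0, 158.2], [171.8, 50.0, 158.4]], 'dr', [0.01, 0.04, 0.0]) [444.51837032  97.29228025  84.        ] [437.52408559 197.04738027  84.        ]
```

Call:
{"fn": "step_arm", "kwargs": {"motion": [{"slide": [40, -15, 0], "dr": [0, 0, 0], "jaw": 0}, {"slide": [90, -30, 0], "dr": [0, 0, 0], "jaw": 0}, {"slide": [140, -45, 0], "dr": [0, 0, 0], "jaw": 0}, {"slide": [172, -50, 0], "dr": [0, 0, 0], "jaw": 0}, {"slide": [172, -50, 40], "dr": [0, 0, 0], "jaw": 0}, {"slide": [172, -50, 90], "dr": [0, 0, 0], "jaw": 0}, {"slide": [172, -50, 135], "dr": [0, 0, 0], "jaw": 0}, {"slide": [172, -50, 158], "dr": [0, 0, 0], "jaw": 0}]}}

```text
clock: 28.7
position: [439.9, 95.2, 78.9]
ee_rot: [-0.035, 0.999, -0.001, -0.003]
contact_force: [0.8, -0.2, 0.1]
gripper_width: 0.2
grasp_force: 0.0
```

Call:
{"fn": "step_arm", "kwargs": {"motion": [{"slide": [0, 0, 0], "dr": [0, 0, 0], "jaw": 0}, {"slide": [0, 10, 0], "dr": [0, 0, 0], "jaw": 0}, {"slide": [0, 25, 0], "dr": [0, 0, 0], "jaw": 0}, {"slide": [0, 45, 0], "dr": [0, 0, 0], "jaw": 0}, {"slide": [0, 65, 0], "dr": [0, 0, 0], "jaw": 0}, {"slide": [0, 80, 0], "dr": [0, 0, 0], "jaw": 0}, {"slide": [0, 92, 0], "dr": [0, 0, 0], "jaw": 0}, {"slide": [0, 96, 0], "dr": [0, 0, 0], "jaw": 0}]}}

```text
clock: 29.7
position: [436.5, 190.7, 83.1]
ee_rot: [-0.036, 0.999, -0.002, 0.0]
contact_force: [15.4, -25.0, -0.2]
gripper_width: 0.5
grasp_force: 12.5
```

Run:
```python
from h import *
s=arm.read_state(); print(s["position"],s["contact_force"])
cv2.imwrite("pics/w10.png",optics.get_image("wrist")); cv2.imwrite("pics/s10.png",crop(optics.get_image("side"),220,150,380,270,4))
```

```text
[436.54481772 190.66507221  83.09908924] [ 15.38286685 -25.01928901  -0.2360077 ]
```

View pics/w10.png

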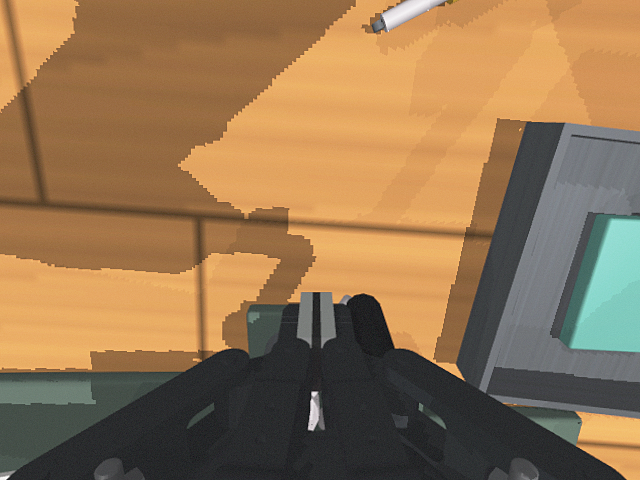

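The handle is pressed against its downstream stop (29 N, beyond the 5 N spring). Backing off.

Call:
{"fn": "step_arm", "kwargs": {"motion": [{"slide": [0, -15, 0], "dr": [0, 0, 0], "jaw": 0}, {"slide": [0, -35, 0], "dr": [0, 0, 0], "jaw": 0}, {"slide": [0, -60, 0], "dr": [0, 0, 0], "jaw": 0}, {"slide": [0, -85, 0], "dr": [0, 0, 0], "jaw": 0}, {"slide": [0, -105, 0], "dr": [0, 0, 0], "jaw": 0}, {"slide": [0, -110, -40], "dr": [0, 0, 0], "jaw": 0}, {"slide": [0, -115, -90], "dr": [0, 0, 0], "jaw": 0}, {"slide": [0, -120, -130], "dr": [0, 0, 0], "jaw": 30}]}}

```text
clock: 30.8
position: [445.3, 72.9, 215.1]
ee_rot: [-0.035, 0.999, 0.001, 0.003]
contact_force: [-0.1, -0.1, 0.7]
gripper_width: 17.1
grasp_force: 0.0
```

Run:
```python
from h import *
np.set_printoptions(precision=1,suppress=True)
s=arm.read_state(); print(s["position"])
w=optics.get_image("wrist"); b=optics.get_image("side"); a=optics.get_image("scene")
for n,im in (("scene",a),("side",b)):
    m=cv2.inRange(cv2.cvtColor(im,cv2.COLOR_BGR2HSV),(78,70,50),(96,255,255)); k,l,st,c=cv2.connectedComponentsWithStats(m)
    for i in range(1,k):
        if st[i,4]>60: print(n,st[i],pix(n,c[i],24))
cv2.imwrite("pics/s11.png",np.vstack([cv2.resize(w,(480,360))[:250],crop(b,220,160,400,280,2.667)[:320,:480]]))
print(plan([[385,-338,160]],rot(-90)))
```

```text
[445.3  72.9 215.1]
scene [256 201  17  21 234] [[ 380.1 -337.6   24. ]]
scene [456 238  17  25 359] [[451.  382.3  24. ]]
side [253 186  25  12 194] [[437.6 371.4  24. ]]
side [290 340  36  22 492] [[ 372.1 -342.5   24. ]]
('slides', [[89.9, -406.4, 52.7]], 'dr', [-0.02, 0.07, -10.75])
```

View pics/s11.png

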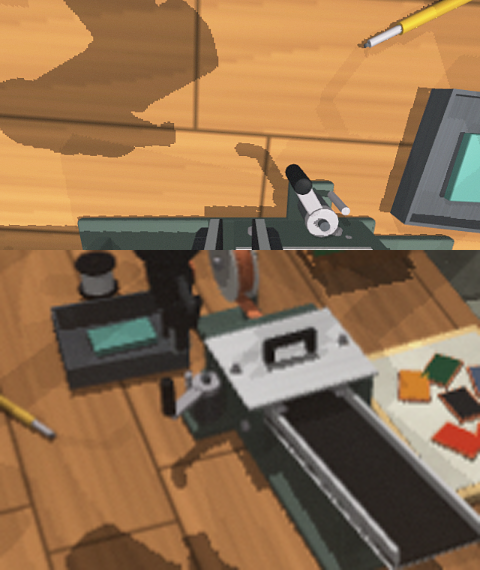

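Lever sits back at rest, cover flat, jam in tray. Now to the fresh blank.

Call:
{"fn": "step_arm", "kwargs": {"motion": [{"slide": [12, -50, 0], "dr": [0, 0, 0], "jaw": 85}, {"slide": [24, -100, 0], "dr": [0, 0, 0], "jaw": 85}, {"slide": [36, -155, 0], "dr": [0, 0, 0], "jaw": 85}, {"slide": [50, -210, 5], "dr": [0, 0, 0], "jaw": 85}, {"slide": [62, -265, 10], "dr": [0, 0, 0], "jaw": 85}, {"slide": [75, -320, 15], "dr": [0, 0, 0], "jaw": 85}, {"slide": [88, -370, 15], "dr": [0, 0, 0], "jaw": 85}, {"slide": [96, -405, 15], "dr": [0, 0, 0], "jaw": 85}]}}

```text
clock: 31.95
position: [375.7, -340.1, 196.0]
ee_rot: [-0.034, 0.999, 0.0, -0.0]
contact_force: [0.5, 1.2, 0.2]
gripper_width: 84.9
grasp_force: 0.0
```

```bash
cat > look.py <<'E'
from h import *
np.set_printoptions(precision=1,suppress=True)
s=arm.read_state(); w=optics.get_image("wrist"); print(s["position"])
m=cv2.inRange(cv2.cvtColor(w,cv2.COLOR_BGR2HSV),(78,70,50),(96,255,255)); k,l,st,c=cv2.connectedComponentsWithStats(m)
for i in range(1,k):
    if st[i,4]>300:
        pts=np.argwhere(l==i)[:,::-1]; p=pix("wrist",pts,24,s)[:,:2].astype(np.float32); print(st[i],cv2.minAreaRect(p))
cv2.imwrite("pics/look%d.png"%(s["clock"]*10),w)
E
python3 look.py
```

```text
[ 375.7 -340.1  196. ]
[ 286  160   64  103 5368] ((375.04986572265625, -338.7715759277344), (48.75288772583008, 90.1496810913086), 88.41326904296875)
```

Run:
```python
from h import *
print(plan([[375,-339,60],[375,-339,10.5]],rot(178.4)))
```

```text
('slides', [[0.5, 3.8, 135.9], [0.5, 3.8, 185.4]], 'dr', [-0.01, -0.0, 0.68])
```

Call:
{"fn": "step_arm", "kwargs": {"motion": [{"slide": [0.5, 4, 45], "dr": [0, 0, 0.68], "jaw": 85}, {"slide": [0.5, 4, 90], "dr": [0, 0, 0.68], "jaw": 85}, {"slide": [0.5, 4, 130], "dr": [0, 0, 0.68], "jaw": 85}, {"slide": [0.5, 4, 155], "dr": [0, 0, 0.68], "jaw": 85}, {"slide": [0.5, 4, 172], "dr": [0, 0, 0.68], "jaw": 80}, {"slide": [0.5, 4, 182], "dr": [0, 0, 0.68], "jaw": 70}, {"slide": [0.5, 4, 185], "dr": [0, 0, 0.68], "jaw": 62}, {"slide": [0.5, 4, 185], "dr": [0, 0, 0.68], "jaw": 60}]}}

```text
clock: 33.0
position: [375.9, -334.4, 12.4]
ee_rot: [0.012, 1.0, -0.0, 0.0]
contact_force: [0.5, 0.0, 1.1]
gripper_width: 60.1
grasp_force: 0.0
```

Call:
{"fn": "step_arm", "kwargs": {"motion": [{"slide": [0, 0, 0], "dr": [0, 0, 0], "jaw": 40}, {"slide": [0, 0, 0], "dr": [0, 0, 0], "jaw": 40}, {"slide": [0, 0, 0], "dr": [0, 0, 0], "jaw": 40}, {"slide": [0, 0, 0], "dr": [0, 0, 0], "jaw": 40}, {"slide": [0, 0, 0], "dr": [0, 0, 0], "jaw": 40}, {"slide": [0, 0, 0], "dr": [0, 0, 0], "jaw": 40}, {"slide": [0, 0, -10], "dr": [0, 0, 0], "jaw": 40}, {"slide": [0, 0, -30], "dr": [0, 0, 0], "jaw": 40}]}}

```text
clock: 34.0
position: [374.7, -333.7, 42.1]
ee_rot: [0.013, 1.0, 0.001, -0.001]
contact_force: [0.3, 0.8, -1.7]
gripper_width: 48.0
grasp_force: 62.2
```

Run:
```python
from h import *
s=arm.read_state(); print(s["position"],s["gripper_width"],s["grasp_force"])
print(plan([s["position"]+[0,0,170],[480,-250,230],ch(0,-150,90)],TILT), ch(0,-150,90))
```

```text
[ 374.72801419 -333.72504292   42.13679458] 47.98804958937994 62.168294191360474
('slides', [[0.3, 0.2, -170.0], [-102.7, 86.6, -188.0], [-244.4, 296.0, -133.4]], 'dr', [1.3, -0.08, -0.68]) [626.86581538 -44.26438479 175.40036836]
```

Call:
{"fn": "step_arm", "kwargs": {"motion": [{"slide": [0, 0, -25], "dr": [0, 0, 0], "jaw": 40}, {"slide": [0, 0, -60], "dr": [0, 0, 0], "jaw": 40}, {"slide": [0, 0, -100], "dr": [0, 0, 0], "jaw": 40}, {"slide": [0, 0, -145], "dr": [0, 0, 0], "jaw": 40}, {"slide": [-15, 10, -188], "dr": [0, 0, 0], "jaw": 40}, {"slide": [-45, 35, -188], "dr": [0, 0, 0], "jaw": 40}, {"slide": [-75, 62, -188], "dr": [0, 0, 0], "jaw": 40}, {"slide": [-102, 87, -188], "dr": [0, 0, 0], "jaw": 40}]}}

```text
clock: 35.0
position: [480.0, -248.6, 230.5]
ee_rot: [0.013, 1.0, 0.0, 0.0]
contact_force: [0.2, -0.5, -1.1]
gripper_width: 48.4
grasp_force: 62.2
```

Call:
{"fn": "step_arm", "kwargs": {"motion": [{"slide": [-22, 32, 0], "dr": [0.2, 0, -0.1], "jaw": 40}, {"slide": [-50, 72, 0], "dr": [0.4, 0, -0.2], "jaw": 40}, {"slide": [-80, 116, 0], "dr": [0.7, 0, -0.35], "jaw": 40}, {"slide": [-108, 160, 10], "dr": [1, 0, -0.5], "jaw": 40}, {"slide": [-130, 195, 25], "dr": [1.3, -0.05, -0.68], "jaw": 40}, {"slide": [-142, 209, 30], "dr": [1.3, -0.08, -0.68], "jaw": 40}, {"slide": [-142, 209, 30], "dr": [1.3, -0.08, -0.68], "jaw": 40}, {"slide": [-142, 209, 30], "dr": [1.3, -0.08, -0.68], "jaw": 40}]}}

```text
clock: 36.0
position: [626.5, -45.5, 200.8]
ee_rot: [-0.034, 0.995, -0.09, 0.005]
contact_force: [-0.4, -0.5, -1.1]
gripper_width: 48.0
grasp_force: 62.2
```

```bash
cat > walls.py <<'E'
from h import *
np.set_printoptions(precision=1,suppress=True)
s=arm.read_state(); print(s["position"],toch(s["position"]),s["gripper_width"],s["grasp_force"])
w=optics.get_image("wrist"); cv2.imwrite("pics/hover.png",w)
c,V=cam("wrist",s)
def chpix(uv,z):
    a=pix("wrist",uv,50,s); o=-V[:3,:3].T@V[:3,3]; A=toch(a); B=toch(o)
    return B+(A-B)*((z-B[:,2])/(A[:,2]-B[:,2]))[:,None]
g=cv2.cvtColor(w,cv2.COLOR_BGR2GRAY)
for u in (20,60,100,140,180,460,500,540,580,620):
    col=g[:,u-1:u+2].mean(1); d=(col<55).astype(int); e=np.diff(np.r_[0,d,0]); st,en=np.where(e==1)[0],np.where(e==-1)[0]
    k=(en-st).argmax(); print(u,st[k],en[k],"near",chpix([(u,st[k])],16)[0,:2],"far",chpix([(u,en[k])],0)[0,:2])
m=cv2.inRange(cv2.cvtColor(w,cv2.COLOR_BGR2HSV),(78,70,50),(96,255,255)); k,l,st,ce=cv2.connectedComponentsWithStats(m); i=1+st[1:,4].argmax()
pts=np.argwhere(l==i)[:,::-1]; zt=toch(s["position"])[0,2]+11.5
q=chpix(pts,zt)[:,:2].astype(np.float32); r=cv2.minAreaRect(q); print("blank in chute frame (top plane)",r,q[:,0].min(),q[:,0].max())
E
python3 walls.py
```

```text
[626.5 -45.5 200.8] [[  -0.5 -155.7  114.8]] 47.96335631734092 62.225847244262695
20 455 480 near [ 193.7 -408.1] far [ 242.1 -432. ]
60 421 480 near [ 158.1 -367.2] far [ 243.  -395.6]
100 387 480 near [ 124.5 -328.6] far [ 243.9 -358.7]
140 357 478 near [  96.5 -292.7] far [ 242.1 -321.2]
180 175 294 near [ -45.3 -244.9] far [  50.2 -262. ]
460 175 294 near [-45.2 -60. ] far [ 50.2 -42.2]
500 175 294 near [-45.1 -33.8] far [ 50.1 -11.2]
540 394 480 near [131.1  25.3] far [243.2  54.9]
580 429 480 near [166.   64.3] far [242.3  91.4]
620 462 480 near [200.8 105.1] far [241.2 127.5]
blank in chute frame (top plane) ((-2.6191673278808594, -154.84898376464844), (49.15072250366211, 91.12333679199219), 89.98531341552734) -48.185833 42.946526
```

Call:
{"fn": "step_arm", "kwargs": {"motion": [{"slide": [-4.8, 0, 20], "dr": [0, 0, 0], "jaw": 40}, {"slide": [-4.8, 0, 50], "dr": [0, 0, 0], "jaw": 40}, {"slide": [-4.8, 0, 75], "dr": [0, 0, 0], "jaw": 40}, {"slide": [-4.8, 0, 85], "dr": [0, 0, 0], "jaw": 40}, {"slide": [-4.8, 0, 88], "dr": [0, 0, 0], "jaw": 40}, {"slide": [-4.8, 0, 88], "dr": [0, 0, 0], "jaw": 40}, {"slide": [-4.8, 0, 88], "dr": [0, 0, 0], "jaw": 40}, {"slide": [-4.8, 0, 88], "dr": [0, 0, 0], "jaw": 40}]}}

```text
clock: 37.05
position: [633.4, -59.7, 114.4]
ee_rot: [-0.035, 0.995, -0.091, 0.005]
contact_force: [0.2, 0.1, -1.4]
gripper_width: 47.9
grasp_force: 62.2
```

```bash
python3 walls.py | grep -v "24[0-9]"; python3 -c "
from h import *
print(plan([ch(4.3,-154,1.5)],TILT))"
```

```text
[633.4 -59.7 114.4] [[   5.5 -154.7   27.1]] 47.899780911823214 62.22184896469116
20 456 480 near [ 100.9 -315.2] far [ 138.5 -336.6]
60 191 279 near [ -45.4 -262.5] far [   2.9 -283.8]
180 191 320 near [ -45.6 -212. ] far [  26.8 -226.2]
460 365 434 near [ 42.5 -81.6] far [103.4 -68.3]
500 361 423 near [ 40.  -62.1] far [ 94.8 -46.1]
540 394 480 near [ 59.7 -38.8] far [138.6 -15. ]
580 295 359 near [  3.2 -31.2] far [50.2 -9.8]
620 191 353 near [-45.6 -25.9] far [46.  10.3]
blank in chute frame (top plane) ((3.0553741455078125, -153.76544189453125), (90.67420959472656, 49.300201416015625), 0.061600327491760254) -42.299545 48.406082
('slides', [[1.2, 0.7, 25.5]], 'dr', [-0.01, 0.03, 0.0])
```

Call:
{"fn": "step_arm", "kwargs": {"motion": [{"slide": [0.7, 0, 6], "dr": [0, 0, 0], "jaw": 40}, {"slide": [0.7, 0, 12], "dr": [0, 0, 0], "jaw": 40}, {"slide": [0.7, 0, 17], "dr": [0, 0, 0], "jaw": 40}, {"slide": [0.7, 0, 21], "dr": [0, 0, 0], "jaw": 40}, {"slide": [0.7, 0, 24], "dr": [0, 0, 0], "jaw": 40}, {"slide": [0.7, 0, 25], "dr": [0, 0, 0], "jaw": 40}, {"slide": [0.7, 0, 25], "dr": [0, 0, 0], "jaw": 40}, {"slide": [0.7, 0, 25], "dr": [0, 0, 0], "jaw": 40}]}}

```text
clock: 38.1
position: [632.9, -64.5, 89.2]
ee_rot: [-0.035, 0.995, -0.091, 0.005]
contact_force: [-0.2, -0.3, -1.1]
gripper_width: 47.9
grasp_force: 62.2
```

Call:
{"fn": "step_arm", "kwargs": {"motion": [{"slide": [0, 0, 0.5], "dr": [0, 0, 0], "jaw": 40}, {"slide": [0, 0, 1], "dr": [0, 0, 0], "jaw": 40}, {"slide": [0, 0, 1.5], "dr": [0, 0, 0], "jaw": 40}, {"slide": [0, 0, 2], "dr": [0, 0, 0], "jaw": 40}, {"slide": [0, 0, 2.5], "dr": [0, 0, 0], "jaw": 40}, {"slide": [0, 0, 2.5], "dr": [0, 0, 0], "jaw": 40}, {"slide": [0, 0, 2.5], "dr": [0, 0, 0], "jaw": 40}, {"slide": [0, 0, 2.5], "dr": [0, 0, 0], "jaw": 40}]}}

```text
clock: 39.1
position: [632.9, -64.5, 89.0]
ee_rot: [-0.035, 0.995, -0.091, 0.005]
contact_force: [-5.5, 3.0, 11.4]
gripper_width: 48.1
grasp_force: 63.6
```

```bash
python3 walls.py | sed -n '1p;$p'
```

```text
[632.9 -64.5  89. ] [[   4.6 -154.8    1.3]] 48.08603541787201 63.59372019767761
blank in chute frame (top plane) ((2.2403411865234375, -153.85104370117188), (90.68757629394531, 49.36989974975586), 0.06701807677745819) -43.1262 47.60395
```

Contact with 11 N on the floor, blank centred (2.2 vs chute middle 2.4). Releasing.

Call:
{"fn": "step_arm", "kwargs": {"motion": [{"slide": [0, 0, -2], "dr": [0, 0, 0], "jaw": 48}, {"slide": [0, 0, -2], "dr": [0, 0, 0], "jaw": 56}, {"slide": [0, 0, -2], "dr": [0, 0, 0], "jaw": 62}, {"slide": [0, 0, -2], "dr": [0, 0, 0], "jaw": 65}, {"slide": [0, 0, -12], "dr": [0, 0, 0], "jaw": 65}, {"slide": [0, 0, -40], "dr": [0, 0, 0], "jaw": 65}, {"slide": [0, 0, -85], "dr": [0, 0, 0], "jaw": 65}, {"slide": [0, 0, -140], "dr": [0, 0, 0], "jaw": 65}]}}

```text
clock: 40.15
position: [630.1, -39.6, 225.4]
ee_rot: [-0.035, 0.995, -0.091, 0.004]
contact_force: [0.5, 0.0, 0.0]
gripper_width: 65.0
grasp_force: 0.0
```

Run:
```python
from h import *
np.set_printoptions(precision=1,suppress=True)
s=arm.read_state(); print(s["position"],s["contact_force"])
w=optics.get_image("wrist"); cv2.imwrite("pics/final_w.png",w)
c,V=cam("wrist",s); o=toch(-V[:3,:3].T@V[:3,3])
m=cv2.inRange(cv2.cvtColor(w,cv2.COLOR_BGR2HSV),(78,70,50),(96,255,255)); k,l,st,ce=cv2.connectedComponentsWithStats(m); i=1+st[1:,4].argmax()
A=toch(pix("wrist",np.argwhere(l==i)[:,::-1],50,s)); q=o+(A-o)*((12-o[:,2])/(A[:,2]-o[:,2]))[:,None]; print(st[i],cv2.minAreaRect(q[:,:2].astype(np.float32)))
for n in ("scene","side"):
    m=cv2.inRange(cv2.cvtColor(optics.get_image(n),cv2.COLOR_BGR2HSV),(78,70,50),(96,255,255)); k,l,st,c=cv2.connectedComponentsWithStats(m)
    for i in range(1,k):
        if st[i,4]>60: print(n,st[i],pix(n,c[i],24 if n else 0), pix(n,c[i],100))
```

```text
[630.1 -39.6 225.4] [0.5 0.  0. ]
[ 283  169   68  112 7168] ((3.2831993103027344, -153.59730529785156), (89.82742309570312, 50.273555755615234), 0.03786613419651985)
scene [456 238  17  25 364] [[451.2 382.1  24. ]] [[495.9 362.  100. ]]
scene [320 260  19  26 401] [[597.  -67.8  24. ]] [[633.4 -62.4 100. ]]
side [253 186  25  12 187] [[437.7 372.4  24. ]] [[419.5 270.7 100. ]]
side [343 232  32  17 302] [[663.3   6.1  24. ]] [[628.1 -67.9 100. ]]
```

```bash
python3 -c "
from bench import arm
print(arm.job_done())"
```

```text
the job is handed in; nothing more can be done
None
```

I handed the job in at about 40 s, with every step done and checked by camera (lever stop by force: 29 N), but no verdict came back and I viewed 15 pictures instead of the 14 allowed: jammed blank in the scrap tray, cover flat on its pins, lever swung to its stop and back at rest, and the one fresh blank flat and centred in the chute.

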